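# Crimp a headspace vial in the bench press

### The job

Crimp the vial that stands alone on the bench: stand it in the round nest of the loose aluminium carrier, slide the carrier along the press's guide, under its lips and head, right up to the back stop, then push the side lever all the way down and let it spring back up. After that draw the carrier out again and set it flat on the bench, clear of the press, with the vial still standing in it. Keep the vial upright all the time, and do not shift or knock over the beaker or the brown bottle near the front of the bench.

Things in the scene. Friction and masses are not known exactly. Their poses are not given: they have to be found in the camera images.
- vial: the one to crimp: a capped 20 ml glass headspace vial, 23 mm diameter, 72 mm tall, 24 g, standing by itself on the bench right of the press (other vials are in a rack at the far left); origin at the centre of its underside, z along it
- carrier: loose bare-aluminium vial carrier, 0.22 kg, flat on the bench left of the press: a plate 8 mm thick, 60 mm wide (y), from x = -115 (tail) to +22 mm (nose, corners rounded), with a round nest for the vial near the nose and an upright grip tab near the tail. Origin on the nest's axis at the plate's underside, +x to the nose
- carrier_nest (a point): centre of the nest's mouth, 26 mm over the carrier's underside, straight above its origin. The nest is a collar of 37 mm outer diameter on the plate, bore 27 mm (30 mm in the top 4 mm), 18 mm deep; the vial's foot stands in it on the plate's upper face, 8 mm over the underside
- carrier_tab (a point): middle of the grip tab's top edge, 100 mm behind the nest's axis. The tab is an upright plate, 10 mm thick along the carrier's x, 30 mm wide along y, from the plate (8 mm) up to 53 mm over the underside
- press: grey bench-top crimping press, fixed. Origin at bench height on the head's axis (where the nest belongs); x points into the press, its mouth looks along -x. Floor of the guide at z = 10 mm. Channel from x = -55 to +22 mm: 63 mm wide, with lips over its sides (underside z = 20, top 26 mm, 45 mm free between them for collar and tab). At x = +22 mm the back stop, which the nose meets
- guide_mouth (a point): middle of the guide's front edge on its floor, x = -90, z = 10 mm of the press. From here to x = -55 mm the floor is an open apron without lips, between side guides that narrow from 78 to 63 mm apart (22 mm high): set the carrier's nose on it and slide in
- head_front (a point): lower front edge of the overhanging head, x = -27, z = 138 mm of the press; the head is 60 mm wide, its top at 192 mm. Under it hangs the crimping cup (42 mm outside, 32 mm bore), rim at z = 105 mm when raised; it comes down 26 mm over the vial's cap
- press_lever (a joint): lever on the press's -y side, rad: 0 raised (at rest, spring-returned), 0.91 fully down on its stop. It needs about 5 to 9 N at the grip and drives the crimping cup down
- lever_grip (a point): middle of the lever's black grip, a bar 20 mm thick, 66 mm long along the press's y. It moves on a circle of 135 mm radius in the press's x-z plane about the pivot at x = +12, z = 168 mm of the press: at rest 40 deg above level (x = -91, y = -142, z = 255 mm), fully down 12 deg below level (x = -120, z = 140 mm)
- beaker: bystander: glass beaker between the press and the lone vial, 45 mm diameter, 56 mm tall; origin at the centre of its underside
- bottle: bystander: brown reagent bottle with blue cap, near the front left of the bench (not the one behind the monitor), 56 mm diameter, 112 mm tall; origin at the centre of its underside
There are look-alikes about, which are no part of the job. What is shaped like the vial but yellow is not meant.

How it is judged:
On the way, in this order (a step that is already met when the one before it is completed fails the run):
1. the vial stands in the carrier's nest (horizontal distance between vial and carrier below 0.006 m and z of vial in the frame of carrier between 0.004 and 0.012 m and angle between vial's own z axis and vertical below 0.12 rad), for 0.2 s.
2. the carrier, with the vial standing in its nest, is in the guide against the back stop (within 4 mm) (all of step 1 and x of carrier in the frame of press between -0.004 and 0.006 m and y of carrier in the frame of press between -0.004 and 0.004 m and z of carrier in the frame of press between 0.006 and 0.014 m), for 0.2 s.
3. the lever is pushed all the way down (over 0.85 rad) with the carrier home and the vial in its nest (all of step 2 and value of joint press_lever above 0.85 rad), for 0.1 s.
At the end, for the whole second after the job is handed in: The carrier lies flat on the bench (within 4 mm, 0.04 rad), its nest 112 mm or more in front of the head's axis or 120 mm to a side; the vial stands in the nest (within 6 mm of its axis, foot 4 to 12 mm over the carrier's underside, tilt under 0.12 rad); both at rest; lever up (under 0.1 rad) (all of step 1 and linear speed of each of vial, carrier below 0.02 m/s and value of joint press_lever below 0.1 rad and height (world z) of carrier below 0.004 m and angle between carrier's own z axis and vertical below 0.04 rad and (x of carrier in the frame of press below -0.112 m or y of carrier in the frame of press above 0.12 m or y of carrier in the frame of press below -0.12 m)); the robot touches nothing.
It fails at once if the vial is tipped by more than 0.4 rad (angle between vial's own z axis and vertical above 0.4 rad).
It fails at once if the beaker is shifted by more than 25 mm or knocked over (distance of beaker from where it was at the start of the episode above 0.025 m or angle between beaker's own z axis and vertical above 0.5 rad).
It fails at once if the brown bottle is shifted by more than 25 mm or knocked over (distance of bottle from where it was at the start of the episode above 0.025 m or angle between bottle's own z axis and vertical above 0.5 rad).
It also fails if it takes over 72 s, if anything falls off the work surface, if the arm or the gripper's body presses on something with over 40 N, if the wrist force passes 120 N, or if a joint passes its speed limit or range.

### The arm

A 7-joint arm with a two-finger parallel gripper is mounted at the origin on a cart in front of the work surface, level with it; the furniture and walls round the work are solid. World frame = base frame: x ahead of the robot, y to its left, z up, the work surface at z = 0. Lengths are in m, angles in rad, forces in N, time in s.
With the tool pointing down it reaches from about 0.35 to 0.9 m from the base axis. Payload 19.9 kg.
Tool frame: the origin (TCP) lies midway between the tips of the shut fingers; the grasp point (between the pads) lies 19 mm behind it; z points along the fingers, y is the line along which they close (so a half turn about z gives the same grasp; the last joint's range is limited). The gripper opens to 85 mm and grips with 20 to 120 N. Pads are 22 mm wide; open, the fingers measure 114 mm over their backs; the gripper's body (76 mm by 85 mm) begins 54 mm behind the grasp point. The pads swing forward as they close: fully open they stand 13 mm farther back than shut.
Start: joints at [1.188, 0.417, -0.01, 1.614, 0.005, 1.111, -0.053], TCP at [0.209, -0.589, 0.231] pointing down, gripper open.
Joint ranges: [-2.81, 2.81], [-0.39, 2.02], [-1.27, 1.25], [0.06, 2.57], [-1.19, 4.33], [0.19, 2], [-2.82, 2.82]. Speed limits (rad/s): [1.89, 1.89, 2.39, 2.39, 3.01, 3.01, 3.01].

### API

Orientations are given as a unit quaternion [w, x, y, z].
In Python, from bench import * gives the robot as it stands.
- The arm moves only by the tool apply_moves, never from a script. Its argument "motion" is a list of rows, each a list of 3 entries, a list of its own where there are three numbers: the turn, a rotation vector about the world's x, y, z in rad, then the shift along the world's x, y, z in m, then the opening, from 0 (shut) to 1 (fully open). In form: [[[ax, ay, az], [x, y, z], hand], ...]. A call has 1 to 12 rows; each row shifts and turns the commanded pose from where the row before left it; what a row does not reach is not made up. A row lasts 1/12 s, in which the tool goes at most 41.7 mm and 7.16 degrees, less where a joint would pass 70% of its speed; a pose out of reach is approached as far as the arm can. A call with a gripper value outside its range is refused whole. The fingers move at their own pace and stop on an object; "force" is the grip in N (left out, the last holds). Time passes only in rows, so rows that do not move let the fingers close. It gives the time, the measured TCP pose, the force, the opening and the grip force at its end, in the units of the state.
- get_obs(): the state, without advancing time (a new reading comes with each control period).
- read_camera(name): name is "scene" or "top" or "wrist"; returns a dict with "pixels" (400x640x3 uint8, red, green, blue), "fx", "fy", "cx", "cy" (pixels), "k1" (the pictures are not rectified: a ray, as slopes to the right and down, at radius r is drawn at 1 + k1 r^2 times it, then the intrinsics apply), "position" and "attitude" of the camera in the world; the wrist camera has in their place "mount" (4x4, takes a point from camera to tool coordinates, whose origin is the TCP and whose axes are the flange's). Camera axes: x right, y down, z forward; pixel columns grow to the right and rows downward; lengths in m; the calibration is good to about 2 mm. A picture is of the moment at which its call begins: read the wrist's pose just before it. There is no depth.
- job_done(): hands the job in; it is judged then, once.
Trained networks look in the newest picture that a camera, given by its name, has taken for a name from the list of things; names that differ only in an ending like _2 or _b are one class to them, and where a whole thing is asked for, a point or a joint stands for the part that bears it (a point fixed in the world has none). Each returns a list of dicts, best first, with "confidence" (0 to 1); they miss things now and then, are a little off and sometimes report something else, mostly with a low value. They report only what shows in the picture. A call takes as long as a camera call. They do not tell look-alikes from the thing itself.
- boxes_of(camera, label): "extent" ([centre column, centre row, width, height] in pixels, round what is visible of it).
- landmark_of(camera, label): "location" ([column, row] in pixels: a listed point, or the origin of a listed thing).
The state is a dict: "time_s": time; "qpos": joint angles; "qd": joint speeds; "joint_efforts": joint torques, N m; "tool_pos": TCP position; "eef_rot": TCP orientation; "ft_force": force on the tool from outside, world axes, zero at the start; "moment": the same for the moment, N m; "finger_gap": finger opening in m; "grip_force": force on a finger pad.
Only numpy, scipy, OpenCV 4.12 (cv2) and the standard library are available. Lean on these libraries where they do the work, as an engineer would, in place of code of your own. Each camera call takes 0.05 s, during which the arm holds its last target. There are 200 camera calls.

## Working session

There is one attempt and no reset: what is moved stays moved. The work goes in short steps, Python scripts to look and compute and a tool call to move; the robot and the scene stay as the last step left them, time stands still between calls to the robot, and variables do not carry over. Pictures are saved under pics/ and viewed, at most 10 in all, crops included, and the job is handed in when it is done.

Besides the shell and the picture viewer there is one more tool, called after "Emit:" in YAML: its name, and indented under it one key for each argument. apply_moves: Moves the arm, as the interface text tells. Its arguments: {"type":"object","properties":{"motion":{"type":"array","items":{"type":"array"}},"force":{"type":"number"}},"required":["motion"]}

```bash
mkdir -p pics; ls; cat > h.py <<'E'
from bench import *
import numpy as np, cv2
from scipy.spatial.transform import Rotation as R
def q2R(q): return R.from_quat([q[1],q[2],q[3],q[0]]).as_matrix()
def cam(name):
    o=get_obs(); c=read_camera(name)
    if name=='wrist':
        M=np.array(c['mount']); T=np.eye(4); T[:3,:3]=q2R(o['eef_rot']); T[:3,3]=o['tool_pos']; W=T@M
    else:
        W=np.eye(4); a=np.array(c['attitude']); W[:3,:3]=q2R(a) if a.size==4 else a.reshape(3,3); W[:3,3]=c['position']
    c['W']=W; return c
def ray(c,uv):
    xd=np.array([(uv[0]-c['cx'])/c['fx'],(uv[1]-c['cy'])/c['fy']]); x=xd.copy()
    for _ in range(30): x=xd/(1+c['k1']*(x@x))
    d=c['W'][:3,:3]@np.array([x[0],x[1],1.]); return c['W'][:3,3],d/np.linalg.norm(d)
def onz(c,uv,z):
    p,d=ray(c,uv); return p+d*(z-p[2])/d[2]
def proj(c,P):
    p=c['W'][:3,:3].T@(np.array(P)-c['W'][:3,3]); x=p[:2]/p[2]; x=x*(1+c['k1']*(x@x)); return [c['fx']*x[0]+c['cx'],c['fy']*x[1]+c['cy']]
def tri(obs):
    A=np.zeros((3,3));b=np.zeros(3)
    for c,uv in obs:
        p,d=ray(c,uv); M=np.eye(3)-np.outer(d,d); A+=M;b+=M@p
    X=np.linalg.solve(A,b); res=[np.linalg.norm((np.eye(3)-np.outer(d,d))@(X-p)) for p,d in [ray(c,uv) for c,uv in obs]]
    return X,res
def save(c,n): cv2.imwrite('pics/'+n,c['pixels'][:,:,::-1])
E
cat > a.py <<'E'
from h import *
np.set_printoptions(precision=4,suppress=True)
o=get_obs(); print(o['time_s'],o['tool_pos'],o['eef_rot'],o['ft_force'])
C={n:cam(n) for n in ['scene','top']}
for n,c in C.items(): save(c,n+'0.png'); print(n,c['position'],c['W'][:3,2])
for l in ['vial','carrier','carrier_nest','carrier_tab','press','guide_mouth','head_front','lever_grip','beaker','bottle']:
    D={n:landmark_of(n,l) for n in C}
    for n in D: print(l,n,[(np.round(d['location'],1).tolist(),round(d['confidence'],2)) for d in D[n][:3]])
    if all(D.values()): print('   ',*tri([(C[n],D[n][0]['location']) for n in C]))
E
python3 a.py
```

```text
pics
0.0 [ 0.2094 -0.5885  0.2307] [-0.0006  0.9854  0.1701 -0.0001] [-0.581   0.3124 -0.4231]
scene [ 0.1877 -0.6696  0.8092] [ 0.3769  0.6697 -0.6399]
top [ 0.376  -0.0069  1.3038] [ 0.1685 -0.0035 -0.9857]
vial scene []
vial top [([401.0, 218.6], 0.42), ([410.7, 240.2], 0.37)]
carrier scene [([283.7, 202.0], 0.69)]
carrier top [([249.1, 213.1], 0.8)]
    [ 0.5606  0.2342 -0.0173] [np.float64(0.0017246960847238843), np.float64(0.0017246960847239476)]
carrier_nest scene [([289.0, 194.6], 0.64)]
carrier_nest top [([253.5, 213.7], 0.66)]
    [0.5601 0.2071 0.0324] [np.float64(0.007621672100388549), np.float64(0.007621672100388619)]
carrier_tab scene [([258.8, 203.3], 0.58), ([238.9, 192.4], 0.52)]
carrier_tab top [([260.0, 238.9], 0.84)]
    [0.4612 0.1849 0.0569] [np.float64(0.004484223559565109), np.float64(0.004484223559564981)]
press scene []
press top [([317.0, 179.1], 0.57)]
guide_mouth scene [([324.7, 237.1], 0.9), ([238.6, 192.8], 0.19)]
guide_mouth top [([316.3, 199.9], 0.93)]
    [ 0.5912 -0.0008  0.0095] [np.float64(0.008548357803139424), np.float64(0.008548357803139443)]
head_front scene [([348.3, 195.0], 0.96)]
head_front top [([312.7, 179.0], 0.97), ([258.6, 238.8], 0.25)]
    [0.6508 0.0026 0.1385] [np.float64(0.007392674250423943), np.float64(0.007392674250424135)]
lever_grip scene [([354.9, 199.7], 0.82)]
lever_grip top [([362.3, 194.3], 0.67)]
    [ 0.5747 -0.1364  0.2554] [np.float64(0.0052903802706847705), np.float64(0.005290380270684824)]
beaker scene [([264.1, 203.5], 0.68), ([239.4, 192.5], 0.51)]
beaker top [([370.1, 220.0], 0.56)]
    [ 0.4298 -0.1296  0.327 ] [np.float64(0.05949840401300194), np.float64(0.059498404013001806)]
bottle scene [([238.3, 194.1], 0.81)]
bottle top [([215.0, 252.6], 0.64)]
    [ 0.4329  0.3495 -0.0138] [np.float64(0.007056685644234713), np.float64(0.007056685644234664)]
```

View pics/scene0.png

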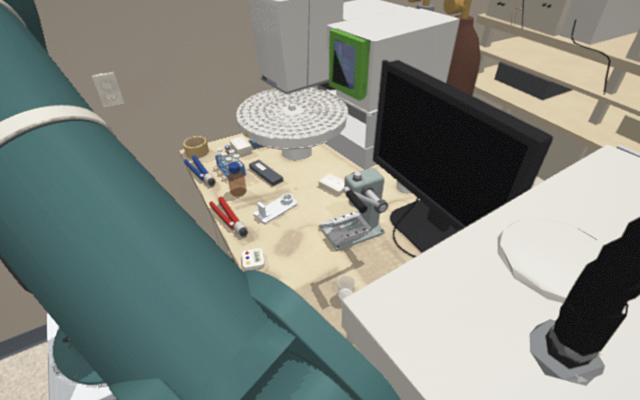

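View pics/top0.png

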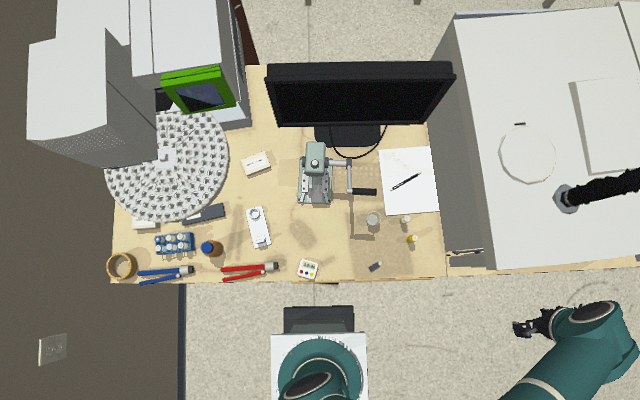

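The scene view shows the press at (350,215), carrier at (275,208) and bottle at (237,178). In the top view, the lone vial is at (405,218), the yellow look-alike at (411,239), the beaker at (373,219), the carrier at (258,228), and the bottle at (211,248). A tall cabinet stands to the right.

```bash
cat > b.py <<'E'
from h import *
np.set_printoptions(precision=4,suppress=True)
c=cam('top'); s=cam('scene')
print('mount',np.array(cam('wrist')['mount']))
for n,uv,z in [('vial top',(405,217),.072),('vial',(405,220),0),('yellow',(411,239),.05),('beaker',(373,220),.02),('bottle top',(208,249),.112),('nest',(253.5,213.7),.026),('tab',(260,238.9),.053),('gm',(316.3,199.9),.01),('hf',(312.7,179),.138),('lev',(362.3,194.3),.255),('cabfloor',(447,275),0),('edge',(300,282),0),('edgeR',(440,276),0)]: print(n,onz(c,uv,z))
print('cab top corner tri',tri([(c,(486,266)),(s,(347,303))]))
for n,uv,z in [('gm',(324.7,237.1),.01),('hf',(348.3,195),.138),('lev',(354.9,199.7),.255),('nest',(289,194.6),.026),('tab',(258.8,203.3),.053)]: print('s',n,onz(s,uv,z))
I=c['pixels'][130:290,190:450]; cv2.imwrite('pics/topz.png',cv2.resize(I,None,fx=3,fy=3,interpolation=cv2.INTER_CUBIC)[:,:,::-1])
E
python3 b.py
```

```text
mount [[ 0.0003 -0.9651 -0.262   0.0665]
 [ 1.      0.0005 -0.0009  0.0001]
 [ 0.001  -0.262   0.9651 -0.1421]
 [ 0.      0.      0.      1.    ]]
vial top [ 0.5248 -0.2935  0.072 ]
vial [ 0.5231 -0.3097  0.    ]
yellow [ 0.4537 -0.3144  0.05  ]
beaker [ 0.5236 -0.1953  0.02  ]
bottle top [0.433  0.3398 0.112 ]
nest [0.5538 0.2107 0.026 ]
tab [0.4658 0.1843 0.053 ]
gm [ 0.5992 -0.0038  0.01  ]
hf [0.644  0.0057 0.138 ]
lev [ 0.5699 -0.134   0.255 ]
cabfloor [ 0.3303 -0.4442  0.    ]
edge [0.3214 0.0574 0.    ]
edgeR [ 0.3279 -0.4196  0.    ]
cab top corner tri (array([ 0.3648, -0.4226,  0.3691]), [np.float64(0.0036538832131397165), np.float64(0.0036538832131397464)])
s gm [0.5824 0.0007 0.01  ]
s hf [0.6587 0.0014 0.138 ]
s lev [ 0.5804 -0.1372  0.255 ]
s nest [0.5706 0.2122 0.026 ]
s tab [0.4583 0.1904 0.053 ]
```

View pics/topz.png

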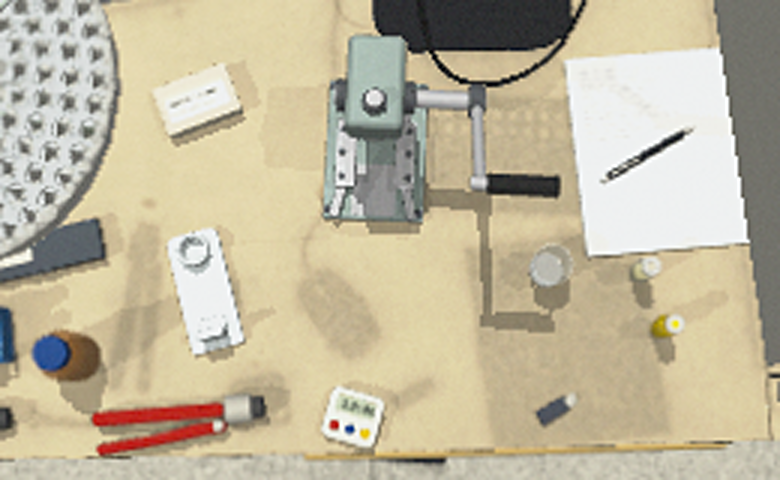

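The zoomed top view shows the lone clear vial at full-image (406,219), the beaker at (373,219), and the carrier with nest at (255,213) and tab at (261,240). I'll bring the wrist camera over, staying in front of the cabinet.

Emit:
apply_moves:
  motion:
    - [[0,0,-0.05],[0,0.036,0.005],0.6]
    - [[0,0,-0.05],[0,0.036,0.005],0.6]
    - [[0,0,-0.05],[0,0.036,0.005],0.6]
    - [[0,0,-0.05],[0,0.036,0.005],0.6]
    - [[0,0,-0.05],[0,0.036,0],0.6]
    - [[0,0,-0.05],[0,0.036,0],0.6]
    - [[0,0,-0.042],[0,0.036,0],0.6]
    - [[0,0,0],[0.04,0.01,0],0.6]
    - [[0,0,0],[0.04,0.01,0],0.6]
    - [[0,0,0],[0.04,0.01,0],0.6]
    - [[0,0,0],[0.04,0.01,0],0.6]
    - [[0,0,0],[0.04,0.01,0],0.6]
  force: 40

```text
time_s: 2.25
tool_pos: [0.4114, -0.286, 0.2516]
eef_rot: [0.0, 1.0, -0.0, 0.0]
ft_force: [-1.5, -1.6, 0.8]
finger_gap: 0.0516
grip_force: 0.0
```

Emit:
apply_moves:
  motion:
    - [[0,0,0],[0.03,0,0],0.6]
    - [[0,0,0],[0.03,0,0],0.6]
    - [[0,0,0],[0.03,0,0],0.6]
    - [[0,0,0],[0.02,0,0],0.6]
    - [[0,0,0],[0,0,0],0.6]
    - [[0,0,0],[0,0,0],0.6]

```text
time_s: 2.75
tool_pos: [0.52, -0.2864, 0.2507]
eef_rot: [-0.0, 1.0, 0.0, -0.0]
ft_force: [-0.4, -0.9, -0.2]
finger_gap: 0.0512
grip_force: 0.0
```

```bash
cat > w.py <<'E'
import sys,pickle,os
from h import *
np.set_printoptions(precision=4,suppress=True)
tag=sys.argv[1]; labs=sys.argv[2:]
c=cam('wrist'); print(get_obs()['tool_pos'],np.linalg.norm(get_obs()['qd']))
save(c,tag+'.png'); rec={'c':c,'d':{}}
Z={'vial':0,'carrier':0,'carrier_nest':.026,'carrier_tab':.053,'guide_mouth':.01,'head_front':.138,'beaker':0,'lever_grip':.255,'press':0,'bottle':0}
for l in labs:
    D=landmark_of('wrist',l)
    rec['d'][l]=D
    for d in D: print(l,np.round(d['location'],1),round(d['confidence'],2),onz(c,d['location'],Z[l]))
    if l in('vial','beaker'):
        for d in boxes_of('wrist',l): print('  box',np.round(d['extent'],1),round(d['confidence'],2))
pickle.dump(rec,open(tag+'.pkl','wb'))
E
python3 w.py w1 vial beaker
```

```text
[ 0.5192 -0.2868  0.2509] 0.029020512508747407
vial [343.2 209.9] 0.8 [ 0.4575 -0.3185  0.    ]
  box [349.  222.7  22.4  33. ] 0.92
  box [332.1 172.1  19.1  29.1] 0.75
beaker [253.  162.1] 0.72 [ 0.5262 -0.1933  0.    ]
  box [247.2 166.2  44.2  37.2] 0.57
```

View pics/w1.png

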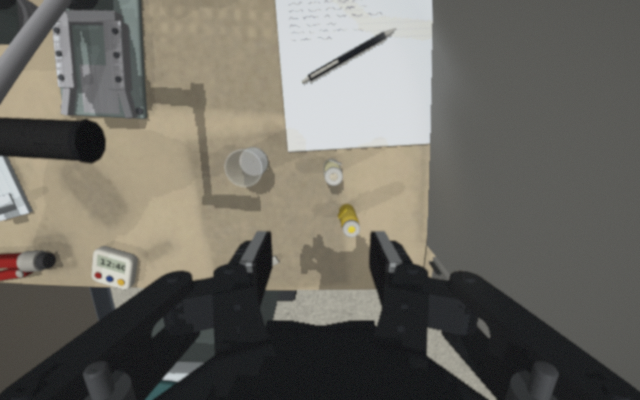

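The wrist view shows the clear vial at (333,172), the yellow one at (349,222), the beaker at (246,167), and the lever grip at left. A second, lower view from a shifted place comes next.

Emit:
apply_moves:
  motion:
    - [[0,0,0],[-0.02,-0.005,-0.03],0.6]
    - [[0,0,0],[-0.02,-0.005,-0.03],0.6]
    - [[0,0,0],[0,-0.01,-0.03],0.6]
    - [[0,0,0],[0,0,0],0.6]
    - [[0,0,0],[0,0,0],0.6]

```text
time_s: 3.42
tool_pos: [0.479, -0.3068, 0.1613]
eef_rot: [-0.001, 1.0, -0.001, -0.001]
ft_force: [0.9, -0.1, 0.6]
finger_gap: 0.051
grip_force: 0.0
```

```bash
python3 w.py w2 vial beaker; python3 - <<'E'
from h import *
import pickle
a=pickle.load(open('w1.pkl','rb'))['c'];b=pickle.load(open('w2.pkl','rb'))['c']
print(onz(a,(333,177),.072),onz(a,(331.5,163),0))
cv2.imwrite('pics/w2z.png',cv2.resize(b['pixels'][60:260,200:440],None,fx=3,fy=3,interpolation=cv2.INTER_CUBIC)[:,:,::-1])
E
```

```text
[ 0.4801 -0.3067  0.1626] 0.030288736268386015
vial [314.9 142.6] 0.71 [ 0.5192 -0.3007  0.    ]
vial [333.3 199.6] 0.56 [ 0.4576 -0.3205  0.    ]
  box [338.7 211.4  28.2  41.1] 0.65
  box [315.1 145.2  25.8  31.1] 0.57
beaker [213.5 135.8] 0.7 [ 0.5267 -0.1951  0.    ]
  box [200.2 139.4  68.5  53.1] 0.97
  box [313.  146.7  25.2  29. ] 0.24
[ 0.52034023 -0.30022411  0.072     ] [ 0.52499023 -0.3010206   0.        ]
```

View pics/w2z.png

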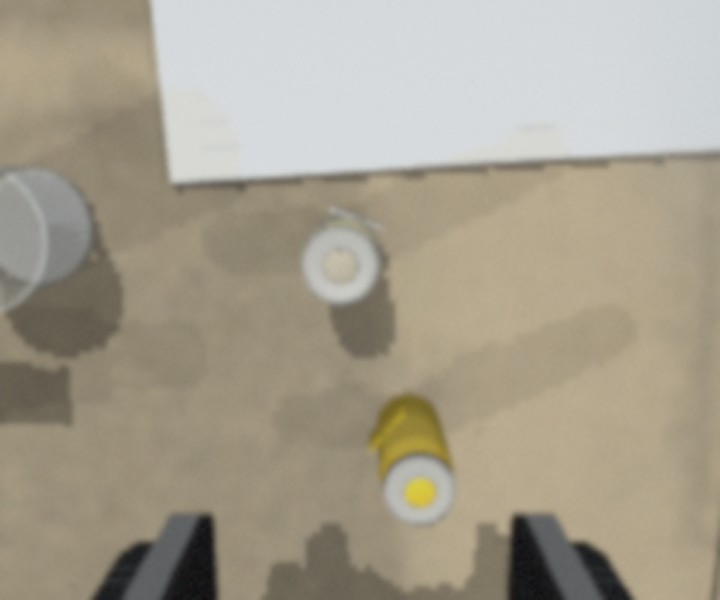

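The crop shows the clear vial's cap ring centred at (313.7,147.7) full-image, the yellow vial behind it at (339.5,224), and the beaker at the left.

```bash
python3 - <<'E'
from h import *
import pickle
np.set_printoptions(precision=4,suppress=True)
a=pickle.load(open('w1.pkl','rb'))['c'];b=pickle.load(open('w2.pkl','rb'))['c']
g=cv2.cvtColor(a['pixels'][150:195,310:355],cv2.COLOR_RGB2GRAY)
print(onz(b,(313.7,147.7),.072), onz(b,(339.5,224),.072))
for v in (176,177,178,179): print(v,tri([(a,(333.5,v)),(b,(313.7,147.7))]))
E
```

```text
[ 0.5215 -0.3012  0.072 ] [ 0.4568 -0.3228  0.072 ]
176 (array([ 0.5211, -0.301 ,  0.0697]), [np.float64(0.0001874163694307047), np.float64(0.00018741636943058983)])
177 (array([ 0.5218, -0.301 ,  0.0775]), [np.float64(0.000508541018928903), np.float64(0.0005085410189289228)])
178 (array([ 0.5224, -0.3009,  0.0851]), [np.float64(0.0008149509323841646), np.float64(0.0008149509323841435)])
179 (array([ 0.523 , -0.3008,  0.0925]), [np.float64(0.0011074215464765959), np.float64(0.0011074215464765863)])
```

Emit:
apply_moves:
  motion:
    - [[0,0,0],[0.021,0.003,0],0.6]
    - [[0,0,0],[0.021,0.003,0],0.6]
    - [[0,0,0],[0,0,-0.03],0.6]
    - [[0,0,0],[0,0,-0.03],0.6]
    - [[0,0,0],[0,0,-0.03],0.6]
    - [[0,0,0],[0,0,-0.025],0.6]
    - [[0,0,0],[0,0,-0.019],0.6]
    - [[0,0,0],[0,0,0],0.6]

```text
time_s: 4.33
tool_pos: [0.5203, -0.2997, 0.0245]
eef_rot: [-0.001, 1.0, 0.0, -0.002]
ft_force: [-1.0, 0.5, -0.2]
finger_gap: 0.0513
grip_force: 0.0
```

```bash
python3 w.py w3 vial
```

```text
[ 0.5212 -0.3002  0.0267] 0.05971944698276509
vial [322.5 227.6] 0.73 [ 0.5206 -0.3008  0.    ]
vial [354.5 315.4] 0.66 [ 0.4563 -0.3228  0.    ]
  box [322.8 264.8  53.9 103.6] 0.94
  box [355.2 311.   32.8  17.3] 0.56
```

Emit:
apply_moves:
  motion:
    - [[0,0,0],[0,0,0],0.1]
    - [[0,0,0],[0,0,0],0.1]
    - [[0,0,0],[0,0,0],0.1]
    - [[0,0,0],[0,0,0],0.1]
    - [[0,0,0],[0,0,0],0.1]
    - [[0,0,0],[0,0,0.005],0.1]
    - [[0,0,0],[0,0,0.02],0.1]
    - [[0,0,0],[0,0,0.03],0.1]
    - [[0,0,0],[-0.01,0,0.03],0.1]
    - [[0,0,0],[-0.02,0.01,0.03],0.1]
    - [[0,0,0],[-0.02,0.025,0.02],0.1]
    - [[0,0,0],[0,0.035,0.015],0.1]
  force: 30

```text
time_s: 5.48
tool_pos: [0.4686, -0.233, 0.1796]
eef_rot: [0.001, 1.0, -0.003, 0.0]
ft_force: [1.3, -0.7, 0.9]
finger_gap: 0.022
grip_force: 29.4
```

Grasped (gap 22 mm). Crossing over to the carrier.

Emit:
apply_moves:
  motion:
    - [[0,0,0],[0,0.037,0],0.1]
    - [[0,0,0],[0,0.037,0],0.1]
    - [[0,0,0],[0,0.037,0],0.1]
    - [[0,0,0],[0,0.037,0],0.1]
    - [[0,0,0],[0,0.037,0],0.1]
    - [[0,0,0],[0,0.037,0],0.1]
    - [[0,0,0],[0,0.037,0],0.1]
    - [[0,0,0],[0,0.037,0],0.1]
    - [[0,0,0],[0.01,0.037,0],0.1]
    - [[0,0,0],[0.02,0.037,0],0.1]
    - [[0,0,0],[0.02,0.03,0],0.1]
    - [[0,0,0],[0,0.02,0],0.1]

```text
time_s: 6.48
tool_pos: [0.5235, 0.192, 0.1781]
eef_rot: [-0.001, 1.0, 0.0, 0.001]
ft_force: [-0.7, -1.3, -1.4]
finger_gap: 0.0225
grip_force: 29.4
```

Emit:
apply_moves:
  motion:
    - [[0,0,0],[0,0.01,0],0.1]
    - [[0,0,0],[0,0,0],0.1]

```text
time_s: 6.65
tool_pos: [0.5207, 0.2011, 0.1776]
eef_rot: [-0.0, 1.0, 0.001, -0.0]
ft_force: [-0.2, 0.4, 0.6]
finger_gap: 0.0224
grip_force: 29.4
```

```bash
python3 w.py w4 carrier carrier_nest carrier_tab guide_mouth head_front bottle vial
```

```text
[0.5209 0.1992 0.1775] 0.046748963449270056
carrier [313.7 143.9] 0.95 [0.5582 0.209  0.    ]
carrier_nest [313.9 147.3] 0.62 [0.5572 0.2082 0.026 ]
carrier_nest [519.6  28.2] 0.59 [0.6719 0.0131 0.026 ]
guide_mouth [507.2 117.5] 0.78 [0.5889 0.0035 0.01  ]
bottle [204.  244.4] 0.87 [0.4373 0.3429 0.    ]
vial [321.6 227.1] 0.61 [0.4608 0.1999 0.    ]
vial [200.1 242.9] 0.31 [0.4393 0.3476 0.    ]
  box [320.8 264.6  53.7 103.8] 0.66
```

View pics/w4.png

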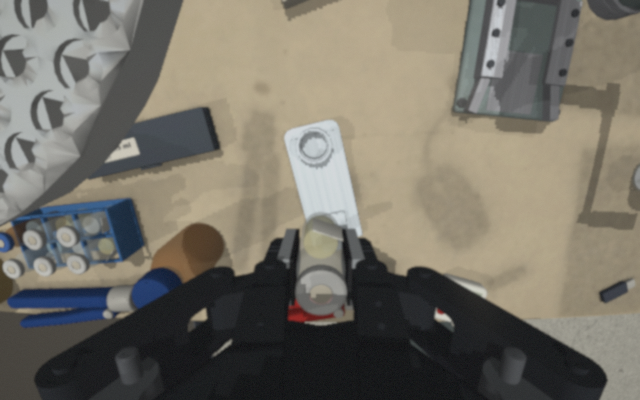

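The wrist view shows the held vial at (322,265), the nest collar at (315,147), the carrier plate yawed a little, the guide mouth at (507,117), and the bottle at (190,255) left of the gripper. I'll go lower for a second nest view.

Emit:
apply_moves:
  motion:
    - [[0,0,0],[0.002,0.002,-0.035],0.1]
    - [[0,0,0],[0.002,0.002,-0.035],0.1]
    - [[0,0,0],[0,0,0],0.1]
    - [[0,0,0],[0,0,0],0.1]

```text
time_s: 7.43
tool_pos: [0.5245, 0.2025, 0.1067]
eef_rot: [0.0, 1.0, -0.0, -0.002]
ft_force: [-0.6, 0.2, 0.9]
finger_gap: 0.0221
grip_force: 29.5
```

```bash
python3 w.py w5 carrier carrier_nest carrier_tab; python3 - <<'E'
from h import *
import pickle
np.set_printoptions(precision=4,suppress=True)
a=pickle.load(open('w4.pkl','rb'))['c'];b=pickle.load(open('w5.pkl','rb'))['c']
for c in (a,b):
    e=[proj(c,[.5572,.2082,.026])]; u,v=map(int,e[0])
    g=cv2.cvtColor(c['pixels'],cv2.COLOR_RGB2GRAY)
    x0,y0=u-40,max(v-40,0); G=cv2.resize(g[y0:v+40,x0:u+40],None,fx=4,fy=4,interpolation=cv2.INTER_CUBIC)
    H=cv2.HoughCircles(G,cv2.HOUGH_GRADIENT,1,10,param1=80,param2=25,minRadius=35,maxRadius=110)
    if H is not None:
        for h in H[0][:5]:
            uv=(x0+(h[0]+.5)/4-.5,y0+(h[1]+.5)/4-.5); print(np.round(uv,1),h[2]/4,onz(c,uv,.026))
u,v=map(int,proj(b,[.54,.205,.01])); cv2.imwrite('pics/w5z.png',cv2.resize(b['pixels'][max(v-100,0):v+80,u-110:u+110],None,fx=3.3,fy=3.3,interpolation=cv2.INTER_CUBIC)[:,:,::-1]); print(u-110,max(v-100,0))
E
```

```text
[0.5254 0.2029 0.1083] 0.03501521316399
carrier [312.1 153.1] 0.85 [0.5603 0.2098 0.    ]
carrier_nest [314.4 162.5] 0.66 [0.5563 0.2074 0.026 ]
[313.  145.2] 14.325 [0.5592 0.2091 0.026 ]
[313.2 158. ] 17.3 [0.5598 0.2082 0.026 ]
[310.8 157.5] 17.675 [0.5602 0.2102 0.026 ]
[314.  155.2] 20.05 [0.5619 0.2076 0.026 ]
[311.5 160.2] 14.775 [0.5581 0.2096 0.026 ]
[312.5 153.2] 18.75 [0.5635 0.2088 0.026 ]
207 78
```

View pics/w5z.png

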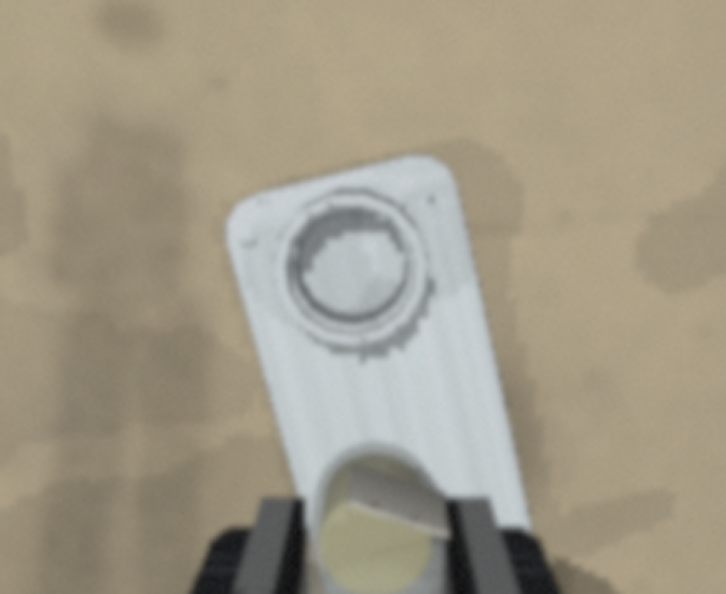

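The crop shows the collar's rim centred at full-image (313.8,158.9), with the plate's edges giving its yaw. Now the numbers for yaw, and approach.

```bash
python3 - <<'E'
from h import *
import pickle
np.set_printoptions(precision=4,suppress=True)
b=pickle.load(open('w5.pkl','rb'))['c']
f=lambda u,v,z:onz(b,(207+u/3.3,78+v/3.3),z)
print(f(352.5,267,.026))
for p,q in (((232,245),(302,490)),((457,185),(528,520))):
    P,Q=f(*q,.008),f(*p,.008); d=P-Q; d=-d; print(P,Q,np.degrees(np.arctan2(d[1],d[0])))
E
```

```text
[0.5591 0.2078 0.026 ]
[0.4961 0.2222 0.008 ] [0.5621 0.2386 0.008 ] 13.925541554069707
[0.4873 0.1607 0.008 ] [0.5769 0.1822 0.008 ] 13.468585621178805
```

Emit:
apply_moves:
  motion:
    - [[0,0,0],[0.017,0.0025,-0.01],0.1]
    - [[0,0,0],[0.017,0.0025,-0.015],0.1]
    - [[0,0,0],[0,0,-0.015],0.1]
    - [[0,0,0],[0,0,-0.005],0.1]
    - [[0,0,0],[0,0,0],0.1]
    - [[0,0,0],[0,0,0],0.1]

```text
time_s: 8.13
tool_pos: [0.5593, 0.208, 0.0633]
eef_rot: [-0.0, 1.0, 0.0, 0.0]
ft_force: [0.0, 0.6, 0.3]
finger_gap: 0.0222
grip_force: 29.5
```

Emit:
apply_moves:
  motion:
    - [[0,0,0],[0,0,-0.008],0.1]
    - [[0,0,0],[0,0,-0.008],0.1]
    - [[0,0,0],[0,0,-0.006],0.1]
    - [[0,0,0],[0,0,-0.005],0.1]
    - [[0,0,0],[0,0,0],0.1]
    - [[0,0,0],[0,0,0],0.1]

```text
time_s: 8.63
tool_pos: [0.5592, 0.2078, 0.0349]
eef_rot: [-0.0, 1.0, -0.0, -0.0]
ft_force: [0.2, -0.1, -1.1]
finger_gap: 0.0223
grip_force: 29.4
```

```bash
python3 - <<'E'
from h import *
o=get_obs(); print(o['tool_pos'],o['ft_force'],o['moment'])
E
```

```text
[0.55923704 0.20783679 0.0349058 ] [ 0.22337433 -0.09666994 -1.13042582] [ 0.05607997 -0.04879659  0.00441913]
```

Emit:
apply_moves:
  motion:
    - [[0,0,0],[0,0,-0.0015],0.1]
    - [[0,0,0],[0,0,0],0.5]
    - [[0,0,0],[0,0,0],0.5]
    - [[0,0,0],[0,0,0],0.5]
    - [[0,0,0],[0,0,0.02],0.5]
    - [[0,0,0],[0,0,0.03],0.5]
    - [[0,0,0],[0,0,0.03],0.5]
    - [[0,0,0],[-0.02,0,0.03],0.5]
    - [[0,0,0],[-0.03,0,0.01],0.5]
    - [[0,0,0],[0,0,0],0.5]

```text
time_s: 9.47
tool_pos: [0.5064, 0.2089, 0.1562]
eef_rot: [-0.0, 1.0, 0.001, 0.001]
ft_force: [0.5, 1.3, -0.4]
finger_gap: 0.0427
grip_force: 0.0
```

```bash
python3 - <<'E'
from h import *
o=get_obs(); print(np.round(o['qpos'],2),o['finger_gap'])
E
python3 w.py w6 vial carrier_nest carrier carrier_tab guide_mouth head_front
```

```text
[-0.04  0.41 -0.5   1.87  0.24  0.92 -2.22] 0.042652914889923496
[0.508  0.2083 0.1552] 0.08344214179448403
vial [322.5 133.9] 0.98 [0.5563 0.2072 0.    ]
  box [323.6 138.5  23.9  27.4] 0.7
carrier_nest [322.3 133.1] 0.61 [0.5584 0.2076 0.026 ]
carrier [323.6 130.4] 0.88 [0.5598 0.2062 0.    ]
carrier_tab [344.2 241.9] 0.66 [0.4616 0.1871 0.053 ]
guide_mouth [528.8 104.3] 0.62 [0.5878 0.0043 0.01  ]
```

View pics/w6.png

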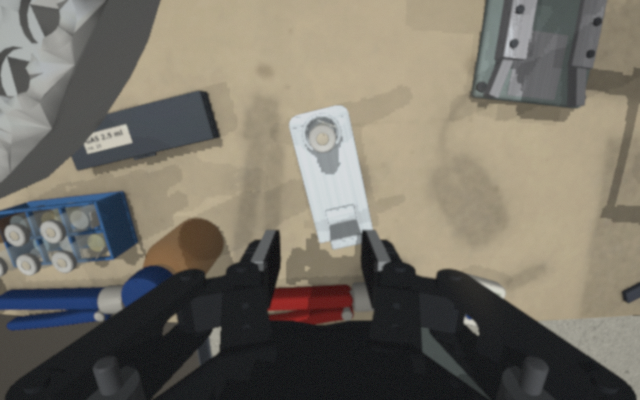

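The view shows the vial standing centred in the nest (322,135), tab top at (343,215), and the press's front edge from about (472,97) to (583,106). Now a closer look at the press guide to get its pose.

Emit:
apply_moves:
  motion:
    - [[0,0,0],[0.005,-0.03,0.012],0.5]
    - [[0,0,0],[0.005,-0.03,0.012],0.5]
    - [[0,0,0],[0.005,-0.03,0.012],0.5]
    - [[0,0,0],[0.005,-0.03,0.012],0.5]
    - [[0,0,0],[0.005,-0.03,0.012],0.5]
    - [[0,0,0],[0,-0.03,0.005],0.5]
    - [[0,0,0],[0,0,0],0.5]
    - [[0,0,0],[0,0,0],0.5]

```text
time_s: 10.53
tool_pos: [0.5346, 0.0262, 0.2186]
eef_rot: [0.0, 1.0, -0.002, -0.0]
ft_force: [-1.0, 0.3, -1.0]
finger_gap: 0.0426
grip_force: 0.0
```

```bash
python3 w.py w7 guide_mouth head_front lever_grip press carrier_tab; python3 - <<'E'
from h import *
import pickle
b=pickle.load(open('w7.pkl','rb'))['c']
u,v=map(int,proj(b,[.60,0,.01])); print(u,v); x0,y0=max(u-120,0),max(v-130,0)
I=b['pixels'][y0:v+50,x0:u+120]; s=790/I.shape[1]; s=min(s,595/I.shape[0]); print(x0,y0,s)
cv2.imwrite('pics/w7z.png',cv2.resize(I,None,fx=s,fy=s,interpolation=cv2.INTER_CUBIC)[:,:,::-1])
E
```

```text
[0.5343 0.0278 0.2184] 0.031216812478540475
guide_mouth [340.2 128. ] 0.71 [0.588  0.0028 0.01  ]
head_front [358.7  44.7] 0.8 [ 0.651  -0.0012  0.138 ]
press [345.5  47.1] 0.62 [ 0.6792 -0.0028  0.    ]
carrier_tab [185.8 239. ] 0.98 [0.4645 0.1839 0.053 ]
carrier_tab [174.3 153.7] 0.57 [0.564 0.184 0.053]
342 117
222 0 3.2916666666666665
```

View pics/w7z.png

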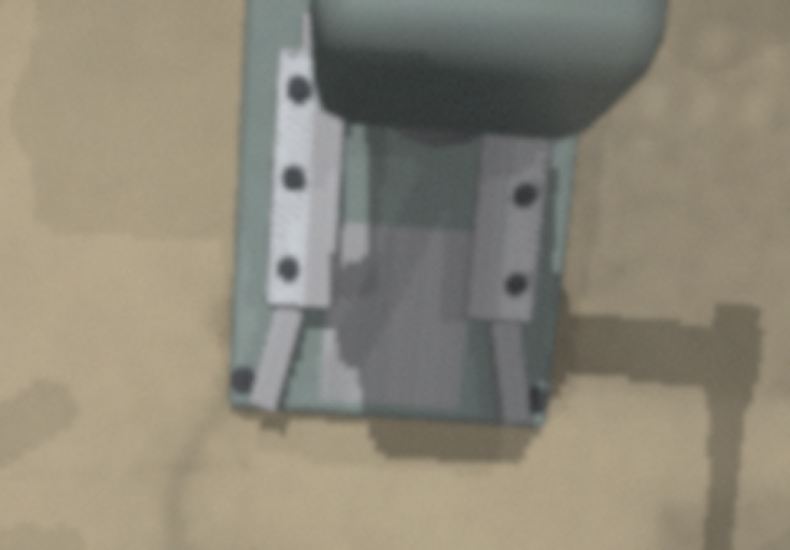

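The crop shows both lips with screws, left (288,269), (293,178), (298,89) and right (516,285), (525,194). The lip fronts are at rows 305 and 320, the front edge runs (235,407) to (543,425), and the head is above; the press is turned slightly.

```bash
python3 - <<'E'
from h import *
import pickle
np.set_printoptions(precision=4,suppress=True)
b=pickle.load(open('w7.pkl','rb'))['c']
f=lambda u,v,z:onz(b,(222+(u+.5)/3.2917-.5,(v+.5)/3.2917-.5),z)
ang=lambda d:np.degrees(np.arctan2(d[1],d[0]))
L=[f(*p,.027) for p in((288,269),(293,178),(298,89))]; Rr=[f(*p,.027) for p in((516,285),(525,194))]
print(*L,*Rr)
print('yaw lips',ang(L[2]-L[0]),ang(Rr[1]-Rr[0]),'cross',ang(L[0]-Rr[0])-90,ang(L[1]-Rr[1])-90)
c=[f(*p,.026) for p in((268,303),(330,306),(470,318),(532,321))]; print(*c,'mid',(c[1]+c[2])/2,'cross',ang(c[0]-c[3])-90, 'free',np.linalg.norm(c[1]-c[2]))
e=[f(*p,.010) for p in((235,407),(543,425))]; print(*e,(e[0]+e[1])/2,ang(e[0]-e[1])-90,np.linalg.norm(e[0]-e[1]))
th=np.radians(np.mean([ang(L[2]-L[0]),ang(Rr[1]-Rr[0]),ang(L[0]-Rr[0])-90,ang(L[1]-Rr[1])-90,ang(c[0]-c[3])-90])); x=np.array([np.cos(th),np.sin(th),0]); y=np.array([-x[1],x[0],0])
print('th',np.degrees(th)); o=(c[0]+c[1]+c[2]+c[3])/4+.055*x; print('origin lips',o)
g=onz(b,(340.2,128),.01); print('from gm',g+.09*x,'from hf',onz(b,(358.7,44.7),.138)+.027*x, 'edge',(e[0]+e[1])/2+.09*x)
E
```

```text
[0.6387 0.0384 0.027 ] [0.6668 0.0365 0.027 ] [0.6935 0.0346 0.027 ] [ 0.6336 -0.0374  0.027 ] [ 0.662  -0.0392  0.027 ]
yaw lips -3.965715102372508 -3.6437974397837998 cross -3.8195881814590393 -3.6382261681429497
[0.628  0.0453 0.026 ] [0.6269 0.0245 0.026 ] [ 0.6231 -0.0225  0.026 ] [ 0.6222 -0.0435  0.026 ] mid [0.625 0.001 0.026] cross -3.754295541171132 free 0.047201304314877825
[0.5937 0.0587 0.01  ] [ 0.5872 -0.0525  0.01  ] [0.5904 0.0031 0.01  ] -3.350839298806534 0.11135658044249212
th -3.764324486585886
origin lips [ 0.6799 -0.0026  0.026 ]
from gm [ 0.6778 -0.0031  0.01  ] from hf [ 0.6779 -0.0029  0.138 ] edge [ 0.6802 -0.0028  0.01  ]
```

Emit:
apply_moves:
  motion:
    - [[0,0,0.12],[-0.012,0.013,-0.005],0.5]
    - [[0,0,0.12],[-0.012,0.013,-0.005],0.5]
    - [[0,0,0.12],[-0.012,0.013,-0.005],0.5]
    - [[0,0,0.12],[-0.012,0.013,-0.005],0.5]
    - [[0,0,0.12],[-0.012,0.013,-0.005],0.5]
    - [[0,0,0.12],[-0.012,0.013,-0.01],0.5]
    - [[0,0,0.12],[0,0.013,-0.01],0.5]
    - [[0,0,0.12],[0,0.013,-0.01],0.5]
    - [[0,0,0.12],[0,0.013,-0.01],0.5]
    - [[0,0,0.12],[0,0.013,-0.01],0.5]
    - [[0,0,0.12],[0,0.013,-0.01],0.5]
    - [[0,0,0.12],[0,0.014,-0.01],0.5]

```text
time_s: 11.83
tool_pos: [0.4621, 0.1859, 0.1232]
eef_rot: [-0.0, 0.75, 0.662, 0.0]
ft_force: [0.2, -0.0, -0.3]
finger_gap: 0.0429
grip_force: 0.0
```

Emit:
apply_moves:
  motion:
    - [[0,0,0.12],[0,0,-0.01],0.5]
    - [[0,0,0.12],[0,0,0],0.5]
    - [[0,0,0.12],[0,0,0],0.5]
    - [[0,0,0.01],[0,0,0],0.5]
    - [[0,0,0],[0,0,0],0.5]

```text
time_s: 12.25
tool_pos: [0.4622, 0.1852, 0.1136]
eef_rot: [-0.0, 0.619, 0.786, 0.0]
ft_force: [0.3, 0.0, 0.3]
finger_gap: 0.0429
grip_force: 0.0
```

```bash
python3 w.py w8 vial carrier_nest carrier carrier_tab bottle; python3 - <<'E'
from h import *
o=get_obs(); print(o['tool_pos'],o['eef_rot'],2*np.degrees(np.arctan2(o['eef_rot'][2],o['eef_rot'][1])),np.round(o['qpos'],2))
E
```

```text
[0.4623 0.185  0.1137] 0.013297745940620272
vial [429.4 196.8] 0.66 [0.5617 0.2044 0.    ]
  box [451.8 209.4  63.1  51.3] 0.87
  box [381.6 194.3 161.5  68.6] 0.27
carrier_nest [439.6 200.2] 0.87 [0.5594 0.2082 0.026 ]
carrier_nest [428.8 194.6] 0.61 [0.5489 0.2106 0.026 ]
carrier [426.6 189.8] 0.83 [0.557  0.2101 0.    ]
carrier_tab [318.9 208.4] 0.83 [0.4611 0.1861 0.053 ]
[0.46231747 0.18487403 0.11387599] [ 1.53000319e-04  6.18148084e-01  7.86061654e-01 -1.17921888e-05] 103.63795195926866 [ 0.23  0.47 -0.82  2.01  0.46  0.85 -0.61]
```

Emit:
apply_moves:
  motion:
    - [[0,0,0],[-0.0005,0.0005,-0.025],0.5]
    - [[0,0,0],[0,0,-0.025],0.5]
    - [[0,0,0],[0,0,-0.022],0.5]
    - [[0,0,0],[0,0,-0.02],0.5]
    - [[0,0,0],[0,0,0],0.5]
    - [[0,0,0],[0,0,0],0.3]
    - [[0,0,0],[0,0,0],0.2]
    - [[0,0,0],[0,0,0],0.05]
    - [[0,0,0],[0,0,0],0.05]
    - [[0,0,0],[0,0,0],0.05]
    - [[0,0,0],[0,0,0],0.05]
    - [[0,0,0],[0,0,0],0.05]
  force: 70

```text
time_s: 13.6
tool_pos: [0.4624, 0.1856, 0.0231]
eef_rot: [0.001, 0.618, 0.786, 0.001]
ft_force: [-3.0, 0.2, 5.4]
finger_gap: 0.0089
grip_force: 68.9
```

Emit:
apply_moves:
  motion:
    - [[0,0,0],[0,0,0.003],0.05]
    - [[0,0,0],[0,0,0.005],0.05]
    - [[0,0,0],[0,0,0.006],0.05]
    - [[0,0,0],[0,0,0.006],0.05]
    - [[0,0,0],[0,0,0],0.05]
    - [[0,0,0],[0,0,0],0.05]

```text
time_s: 14.1
tool_pos: [0.4621, 0.1852, 0.0423]
eef_rot: [0.0, 0.618, 0.786, 0.0]
ft_force: [0.0, -0.5, -3.2]
finger_gap: 0.0089
grip_force: 68.2
```

```bash
cat > p.py <<'E'
from h import *
np.set_printoptions(precision=4,suppress=True)
o=get_obs(); t=np.array(o['tool_pos']); th=-.0657
x=np.array([np.cos(th),np.sin(th)]);y=np.array([-x[1],x[0]]); d=t[:2]-[.679,-.0028]
print('tool',t,'press frame of tab',d@x,d@y,'yaw-90',2*np.degrees(np.arctan2(o['eef_rot'][2],o['eef_rot'][1]))-90,'tgt -3.76', 'F',np.array(o['ft_force']),'M',np.array(o['moment']),'gap',o['finger_gap'],o['grip_force'])
E
python3 p.py; python3 w.py w9 vial carrier_nest carrier carrier_tab; python3 -c "
import pickle;from h import *
c=pickle.load(open('w9.pkl','rb'))['c'];cv2.imwrite('pics/w9z.png',c['pixels'][:,:,::-1])"
```

```text
tool [0.4621 0.1852 0.0423] press frame of tab -0.22875627018906647 0.173393219230521 yaw-90 13.674931968255947 tgt -3.76 F [ 0.0025 -0.5232 -3.1807] M [-0.0212  0.1708  0.0451] gap 0.008947108649602128 68.18859100341797
[0.4619 0.1852 0.0419] 0.013341105407590531
vial [485.6 236.5] 0.63 [0.5785 0.1993 0.    ]
  box [544.3 278.4 130.9 112.4] 0.91
carrier [479.1 228.9] 0.68 [0.5717 0.2035 0.    ]
carrier_tab [320.7 272.4] 0.6 [0.4649 0.1754 0.053 ]
```

Emit:
apply_moves:
  motion:
    - [[0,0,-0.01],[-0.0005,-0.004,0],0.05]
    - [[0,0,-0.02],[-0.001,-0.008,0],0.05]
    - [[0,0,-0.03],[-0.002,-0.013,0],0.05]
    - [[0,0,-0.03],[-0.002,-0.018,0],0.05]
    - [[0,0,-0.03],[-0.002,-0.02,0],0.05]
    - [[0,0,-0.03],[-0.002,-0.02,0],0.05]
    - [[0,0,-0.03],[-0.002,-0.02,0],0.05]
    - [[0,0,-0.03],[-0.002,-0.02,0],0.05]
    - [[0,0,-0.03],[-0.002,-0.018,0],0.05]
    - [[0,0,-0.03],[-0.001,-0.015,0],0.05]
    - [[0,0,-0.02],[-0.0005,-0.01,0],0.05]
    - [[0,0,-0.014],[-0.0005,-0.006,0],0.05]

```text
time_s: 15.4
tool_pos: [0.4439, 0.0113, 0.0417]
eef_rot: [0.0, 0.731, 0.682, -0.0]
ft_force: [-0.3, -0.1, -3.1]
finger_gap: 0.0089
grip_force: 68.2
```

```bash
python3 p.py; python3 w.py w10 vial carrier_nest carrier carrier_tab guide_mouth; cat > exp.py <<'E'
import sys,pickle
from h import *
np.set_printoptions(precision=1,suppress=True)
# expected vial box in wrist image if carrier is rigidly level in the grip; tab centre = tcp
c=pickle.load(open(sys.argv[1]+'.pkl','rb'))['c']; t=np.array([float(v) for v in sys.argv[2:5]]); yaw=np.radians(float(sys.argv[5]))
for pitch in (-.05,0,.05):
    pts=[]
    for z in (.026-.041,.080-.041):
        for a in np.linspace(0,2*np.pi,40):
            r=.0115 if z<0 else .0105
            p=np.array([.1+r*np.cos(a),r*np.sin(a),z]); Rm=R.from_euler('zy',[yaw,pitch]).as_matrix()
            pts.append(proj(c,t+[0,0,.019]+Rm@p))
    pts=np.array(pts); print(pitch,'nose down' if pitch>0 else '','cols',pts[:,0].min(),pts[:,0].max(),'rows',pts[:,1].min(),pts[:,1].max())
E
python3 exp.py w9 .4621 .1852 .0421 13.67
```

```text
tool [0.4439 0.0113 0.0417] press frame of tab -0.23553393528111882 -0.001357679794046887 yaw-90 -3.9636174514496787 tgt -3.76 F [-0.2673 -0.094  -3.1406] M [ 0.0164  0.2011 -0.0251] gap 0.008877851942725697 68.24826836585999
[0.444  0.0111 0.0417] 0.041230618496244494
vial [485.3 234.5] 0.92 [ 0.5582 -0.0087  0.    ]
  box [543.4 279.1 132.7 107.6] 0.66
carrier [480.2 226.5] 0.79 [ 0.554  -0.0024  0.    ]
carrier_tab [319.7 274.7] 0.92 [0.443  0.0002 0.053 ]
guide_mouth [538.9 221.6] 0.61 [0.5884 0.0023 0.01  ]
-0.05  cols 491.1956343163903 628.6191137944119 rows 230.61295641613015 342.19659479365976
0  cols 485.6026341566061 619.7688582890721 rows 226.96972260041002 333.71375141231044
0.05 nose down cols 479.95471590812144 610.8480984081061 rows 223.45700965969615 325.6413513679708
```

```bash
cat > exp2.py <<'E'
import pickle
from h import *
from scipy.optimize import least_squares
for tag,t,yaw in (('w9',[.4621,.1852,.0421],13.67),('w10',[.4439,.0113,.0417],-3.96)):
    rec=pickle.load(open(tag+'.pkl','rb')); c=rec['c']; yaw=np.radians(yaw); t=np.array(t)
    P={'carrier':(.1,0,-.053+.012),'vial':(.1,0,-.045+.012),'carrier_nest':(.1,0,-.027+.012),'carrier_tab':(0,0,.012)}
    for l,p in P.items():
        for d in rec['d'][l][:1]:
            print(tag,l,np.round(d['location'],1),[np.round(proj(c,t+[0,0,.019]+R.from_euler('zy',[yaw,q]).as_matrix()@np.array(p)),1).tolist() for q in (0,.05,.1)])
E
python3 exp2.py
```

```text
w9 carrier [479.1 228.9] [[481.0, 228.9], [473.9, 225.4], [466.9, 222.0]]
w9 vial [485.6 236.5] [[488.1, 234.0], [481.1, 230.3], [474.2, 226.7]]
w9 carrier_tab [320.7 272.4] [[319.8, 275.6], [321.1, 275.9], [322.5, 276.1]]
w10 carrier [480.2 226.5] [[481.4, 229.1], [474.0, 226.5], [466.6, 224.0]]
w10 vial [485.3 234.5] [[488.5, 234.2], [481.2, 231.2], [474.0, 228.5]]
w10 carrier_tab [319.7 274.7] [[319.9, 275.9], [321.3, 275.8], [322.7, 275.6]]
```

Emit:
apply_moves:
  motion:
    - [[0,0,0.003],[0.004,0,0],0.05]
    - [[0,0,0],[0.008,0,0],0.05]
    - [[0,0,0],[0.01,-0.0005,0],0.05]
    - [[0,0,0],[0.009,-0.0005,0],0.05]
    - [[0,0,0],[0.005,0,0],0.05]
    - [[0,0,0],[0.002,0,-0.002],0.05]
    - [[0,0,0],[0,0,-0.003],0.05]
    - [[0,0,0],[0,0,-0.002],0.05]
    - [[0,0,0],[0,0,0],0.05]
    - [[0,0,0],[0,0,0],0.05]

```text
time_s: 16.58
tool_pos: [0.4819, 0.0123, 0.0346]
eef_rot: [-0.0, 0.729, 0.685, -0.0]
ft_force: [-0.4, -0.3, -3.4]
finger_gap: 0.0089
grip_force: 68.2
```

```bash
python3 p.py; python3 w.py w11 vial carrier carrier_tab guide_mouth carrier_nest
```

```text
tool [0.4819 0.0123 0.0346] press frame of tab -0.19769237170679263 0.0021633851498351017 yaw-90 -3.542862678149902 tgt -3.76 F [-0.4267 -0.2521 -3.4399] M [-0.0092  0.1699  0.0086] gap 0.008906531294554267 68.20876121520996
[0.482  0.0123 0.0347] 0.005375848833880734
vial [484.5 236.1] 0.93 [ 0.5916 -0.0046  0.    ]
  box [545.1 276.  131.8 110.6] 0.83
carrier [481.1 227.5] 0.92 [0.5886 0.0018 0.    ]
```

Emit:
apply_moves:
  motion:
    - [[0,0,-0.004],[0,-0.002,-0.001],0.05]
    - [[0,0,0],[0.003,0,-0.0005],0.05]
    - [[0,0,0],[0.005,-0.0005,0],0.05]
    - [[0,0,0],[0.006,-0.0004,0],0.05]
    - [[0,0,0],[0.006,-0.0004,0],0.05]
    - [[0,0,0],[0.006,-0.0004,0],0.05]
    - [[0,0,0],[0.006,-0.0004,0],0.05]
    - [[0,0,0],[0.004,-0.0003,0],0.05]
    - [[0,0,0],[0,0,0],0.05]
  force: 60

```text
time_s: 17.68
tool_pos: [0.5193, 0.0079, 0.0332]
eef_rot: [0.0, 0.73, 0.683, 0.0]
ft_force: [0.2, 0.2, -2.0]
finger_gap: 0.009
grip_force: 68.5
```

```bash
python3 p.py; python3 w.py w12 vial carrier carrier_tab
```

```text
tool [0.5193 0.0079 0.0332] press frame of tab -0.16006020276584415 0.00021861019708508913 yaw-90 -3.794900955527254 tgt -3.76 F [ 0.2273  0.2288 -2.0176] M [-0.0519 -0.1799  0.0572] gap 0.008977486938481471 68.49074006080627
[0.5188 0.0079 0.0332] 0.01925639206437343
vial [485.4 233.4] 0.77 [ 0.6287 -0.007   0.    ]
  box [544.3 277.4 129.9 108.7] 0.86
carrier [478.9 228. ] 0.86 [ 0.6239 -0.0027  0.    ]
```

Emit:
apply_moves:
  motion:
    - [[0,0,0],[0.003,-0.0002,0],0.05]
    - [[0,0,0],[0.006,-0.0004,0],0.05]
    - [[0,0,0],[0.007,-0.0005,0],0.05]
    - [[0,0,0],[0.007,-0.0005,0],0.05]
    - [[0,0,0],[0.007,-0.0005,0],0.05]
    - [[0,0,0],[0.007,-0.0004,0],0.05]
    - [[0,0,0],[0.007,-0.0004,0],0.05]
    - [[0,0,0],[0.006,-0.0004,0],0.05]
    - [[0,0,0],[0.004,-0.0003,0],0.05]
    - [[0,0,0],[0,0,0],0.05]

```text
time_s: 18.77
tool_pos: [0.5732, 0.0043, 0.0332]
eef_rot: [0.0, 0.73, 0.683, 0.0]
ft_force: [0.7, 0.1, -2.5]
finger_gap: 0.0086
grip_force: 68.5
```

```bash
python3 p.py
```

```text
tool [0.5732 0.0043 0.0332] press frame of tab -0.1060590961466971 0.00015814405149835762 yaw-90 -3.7937001276013547 tgt -3.76 F [ 0.7381  0.148  -2.4669] M [-0.0154 -0.209  -0.0196] gap 0.008599797250740858 68.51678609848022
```

Emit:
apply_moves:
  motion:
    - [[0,0,0],[0.002,-0.0001,0],0.05]
    - [[0,0,0],[0.002,-0.0001,0],0.05]
    - [[0,0,0],[0.001,0,0],0.05]
    - [[0,0,0],[0,0,0],0.05]

```text
time_s: 19.1
tool_pos: [0.5775, 0.0041, 0.0333]
eef_rot: [0.0, 0.73, 0.683, 0.0]
ft_force: [0.3, -0.6, -2.6]
finger_gap: 0.0089
grip_force: 68.4
```

Emit:
apply_moves:
  motion:
    - [[0,0,0],[0.001,0,0],0.05]
    - [[0,0,0],[0.001,0,0],0.05]
    - [[0,0,0],[0,0,0],0.05]

```text
time_s: 19.35
tool_pos: [0.5795, 0.0041, 0.0333]
eef_rot: [0.0, 0.73, 0.683, 0.0]
ft_force: [0.2, -0.5, -1.5]
finger_gap: 0.0089
grip_force: 68.4
```

No contact with the back stop yet; continuing in small steps.

Emit:
apply_moves:
  motion:
    - [[0,0,0],[0.001,-0.0001,0],0.05]
    - [[0,0,0],[0.001,-0.0001,0],0.05]
    - [[0,0,0],[0,0,0],0.05]

```text
time_s: 19.6
tool_pos: [0.5795, 0.0041, 0.0332]
eef_rot: [-0.001, 0.73, 0.684, -0.002]
ft_force: [-16.8, 0.7, 13.1]
finger_gap: 0.0095
grip_force: 70.8
```

Emit:
apply_moves:
  motion:
    - [[0,0,0],[0.001,0,0],0.05]
    - [[0,0,0],[0.001,-0.0001,0],0.05]
    - [[0,0,0],[0,0,0],0.05]

```text
time_s: 19.85
tool_pos: [0.5796, 0.0041, 0.0332]
eef_rot: [-0.002, 0.73, 0.684, -0.003]
ft_force: [-35.3, -1.0, 30.5]
finger_gap: 0.0089
grip_force: 73.2
```

Firm contact with the back stop at tool x = 0.5795 m. I'll back the command off and release.

Emit:
apply_moves:
  motion:
    - [[0,0,0],[-0.002,0,0],0.05]
    - [[0,0,0],[-0.001,0,0],0.05]
    - [[0,0,0],[0,0,0],0.05]

```text
time_s: 20.1
tool_pos: [0.5795, 0.004, 0.0332]
eef_rot: [-0.0, 0.73, 0.684, -0.001]
ft_force: [-7.9, 1.1, 4.3]
finger_gap: 0.0087
grip_force: 69.5
```

```bash
python3 p.py; python3 w.py w13 vial carrier carrier_tab head_front; python3 - <<'E'
from h import *
print(np.round(get_obs()['qpos'],2))
E
```

```text
tool [0.5795 0.004  0.0332] press frame of tab -0.09968737695544777 0.00023079384782998902 yaw-90 -3.7634421543031777 tgt -3.76 F [-7.9324  1.1227  4.3443] M [0.1516 1.4727 0.0606] gap 0.008677608772570617 69.52569007873535
[0.5795 0.004  0.0332] 0.0037275263059058927
vial [484.4 233.9] 0.59 [ 0.6881 -0.0111  0.    ]
  box [544.1 275.8 129.8 112.7] 0.74
carrier [479.9 226.4] 0.75 [ 0.6845 -0.0055 -0.    ]
[ 0.4   0.68 -0.61  1.84  0.54  0.79 -0.56]
```

The carrier is home (tab x = -99.7 mm in the press frame). I'll release and rise to above the lever grip.

Emit:
apply_moves:
  motion:
    - [[0,0,0],[0,0,0],0.4]
    - [[0,0,0],[0,0,0],0.4]
    - [[0,0,0],[0,0,0],0.4]
    - [[0,0,0],[0,0,0.01],0.4]
    - [[0,0,0],[0,0,0.025],0.4]
    - [[0,0,0],[0,0,0.035],0.4]
    - [[0,0,0],[0,0,0.035],0.3]
    - [[0,0,0],[-0.01,0,0.035],0.2]
    - [[0,0,0],[-0.01,0,0.035],0]
    - [[0,0,0],[0,0,0.035],0]
    - [[0,0,0],[0,0,0.035],0]
    - [[0,0,0],[0,0,0.035],0]

```text
time_s: 21.4
tool_pos: [0.5598, 0.0041, 0.316]
eef_rot: [0.0, 0.73, 0.684, 0.0]
ft_force: [0.6, -0.2, 0.3]
finger_gap: -0.0003
grip_force: 0.0
```

```bash
python3 p.py; python3 w.py w14 vial carrier carrier_tab head_front lever_grip guide_mouth
```

```text
tool [0.5598 0.0041 0.316 ] press frame of tab -0.11943930849894141 -0.0009550015585145972 yaw-90 -3.748787449154392 tgt -3.76 F [ 0.6108 -0.2103  0.3091] M [-0.0339 -0.0081 -0.0445] gap -0.0003081467632110548 0.0
[0.5619 0.0048 0.3226] 0.16532601872833622
vial [398. 162.] 0.43 [ 0.6842 -0.0072  0.    ]
  box [399.  163.2  12.7  16.1] 0.42
  box [369.9 159.2  90.5  39.6] 0.23
carrier [398.6 158.5] 0.72 [ 0.6852 -0.0016  0.    ]
carrier_tab [334.8 165.7] 0.66 [0.5806 0.0022 0.053 ]
head_front [405.1 181.7] 0.64 [ 0.6563 -0.007   0.138 ]
```

Emit:
apply_moves:
  motion:
    - [[0,0,0],[0.004,-0.029,-0.004],0]
    - [[0,0,0],[0.004,-0.029,-0.004],0]
    - [[0,0,0],[0.004,-0.029,-0.004],0]
    - [[0,0,0],[0.004,-0.029,-0.004],0]
    - [[0,0,0],[0.001,-0.029,-0.004],0]
    - [[0,0,0],[0,0,-0.01],0]
    - [[0,0,0],[0,0,-0.01],0]
    - [[0,0,0],[0,0,-0.01],0]
    - [[0,0,0],[0,0,0],0]

```text
time_s: 22.55
tool_pos: [0.5764, -0.14, 0.261]
eef_rot: [-0.001, 0.73, 0.684, -0.001]
ft_force: [1.1, 0.5, 2.6]
finger_gap: -0.0002
grip_force: 0.9
```

```bash
python3 p.py; python3 w.py w15 lever_grip
```

```text
tool [ 0.5764 -0.14    0.261 ] press frame of tab -0.0933719931816291 -0.14368290732318212 yaw-90 -3.700948171773504 tgt -3.76 F [1.0584 0.4864 2.5727] M [-0.1643 -0.2378 -0.0414] gap -0.00016843461081066812 0.9359956718981266
[ 0.577  -0.1399  0.2621] 0.03416010266426687
lever_grip [318.1 235.9] 0.82 [ 0.5755 -0.1372  0.255 ]
```

Emit:
apply_moves:
  motion:
    - [[0,0,0],[-0.0055,0.0004,-0.008],0]
    - [[0,0,0],[-0.0055,0.0004,-0.0085],0]
    - [[0,0,0],[-0.005,0.0003,-0.0105],0]
    - [[0,0,0],[-0.005,0.0003,-0.0105],0]
    - [[0,0,0],[-0.003,0.0002,-0.0115],0]
    - [[0,0,0],[-0.003,0.0002,-0.0115],0]
    - [[0,0,0],[-0.001,0,-0.0115],0]
    - [[0,0,0],[-0.001,0,-0.0115],0]
    - [[0,0,0],[0.001,0,-0.01],0]
    - [[0,0,0],[0.001,0,-0.01],0]
    - [[0,0,0],[0.001,0,-0.008],0]
    - [[0,0,0],[0,0,-0.002],0]

```text
time_s: 23.65
tool_pos: [0.5513, -0.1387, 0.1493]
eef_rot: [-0.0, 0.73, 0.684, -0.0]
ft_force: [-4.0, -1.4, 13.6]
finger_gap: -0.0003
grip_force: 6.5
```

Emit:
apply_moves:
  motion:
    - [[0,0,0],[0,0,0],0]
    - [[0,0,0],[0,0,0],0]

```text
time_s: 23.82
tool_pos: [0.5513, -0.1387, 0.1502]
eef_rot: [0.0, 0.73, 0.684, -0.0]
ft_force: [-4.7, -0.3, 6.1]
finger_gap: 0.0002
grip_force: 3.2
```

```bash
python3 p.py
```

```text
tool [ 0.5513 -0.1387  0.1502] press frame of tab -0.11850629011239452 -0.14401152663583894 yaw-90 -3.727860360447508 tgt -3.76 F [-4.6598 -0.2687  6.0699] M [0.0381 0.9665 0.0437] gap 0.00016067506458175435 3.213057965040207
```

Emit:
apply_moves:
  motion:
    - [[0,0,0],[0,0,-0.002],0]
    - [[0,0,0],[0,0,-0.0015],0]
    - [[0,0,0],[0,0,0],0]
    - [[0,0,0],[0,0,0],0]

```text
time_s: 24.15
tool_pos: [0.5517, -0.1388, 0.1483]
eef_rot: [0.001, 0.73, 0.684, -0.0]
ft_force: [-13.3, 1.1, 32.2]
finger_gap: -0.0001
grip_force: 15.8
```

The lever is hard on its stop (32 N). I'll let it back up along the arc.

Emit:
apply_moves:
  motion:
    - [[0,0,0],[0,0,0.005],0]
    - [[0,0,0],[-0.002,0,0.012],0]
    - [[0,0,0],[-0.001,0,0.015],0]
    - [[0,0,0],[0.001,0,0.015],0]
    - [[0,0,0],[0.002,0,0.015],0]
    - [[0,0,0],[0.004,0,0.015],0]
    - [[0,0,0],[0.006,0,0.014],0]
    - [[0,0,0],[0.008,-0.001,0.014],0]
    - [[0,0,0],[0.008,-0.001,0.014],0]
    - [[0,0,0],[0,0,0.02],0]
    - [[0,0,0],[0,0,0.03],0]
    - [[0,0,0],[0,0,0.03],0]

```text
time_s: 25.15
tool_pos: [0.5769, -0.1405, 0.3467]
eef_rot: [-0.0, 0.73, 0.684, -0.0]
ft_force: [0.1, -0.7, 0.4]
finger_gap: -0.0002
grip_force: 0.0
```

```bash
python3 p.py; python3 w.py w16 lever_grip carrier_tab carrier; python3 - <<'E'
from h import *
for n in('top','scene'):
    c=cam(n)
    for l in ('lever_grip','carrier_tab'): print(n,l,[(np.round(d['location'],1).tolist(),round(d['confidence'],2)) for d in landmark_of(n,l)])
E
```

```text
tool [ 0.5769 -0.1405  0.3467] press frame of tab -0.09283282946277391 -0.14412198522914468 yaw-90 -3.707355510172576 tgt -3.76 F [ 0.0682 -0.6612  0.4333] M [-0.0426  0.0386  0.0234] gap -0.0002096733557702968 0.0
[ 0.5787 -0.1404  0.353 ] 0.13317981238278323
lever_grip [321.  196.5] 0.92 [ 0.5777 -0.1388  0.255 ]
carrier_tab [315.   60.1] 0.89 [0.5788 0.0041 0.053 ]
carrier [319.2 195.6] 0.66 [ 0.5707 -0.2072  0.    ]
carrier [380.8  63.8] 0.63 [0.6819 0.0019 0.    ]
top lever_grip [([318.0, 179.5], 0.73), ([362.2, 193.7], 0.71)]
top carrier_tab [([312.0, 202.2], 0.79)]
scene lever_grip [([355.4, 201.6], 0.88), ([347.4, 196.1], 0.17)]
scene carrier_tab [([323.4, 223.2], 0.65)]
```

The lever has returned to its rest place and the tab is unmoved. Back over the tab.

Emit:
apply_moves:
  motion:
    - [[0,0,0],[0,0.015,0],0.4]
    - [[0,0,0],[0,0.03,0],0.4]
    - [[0,0,0],[0,0.035,0],0.4]
    - [[0,0,0],[0,0.035,0],0.4]
    - [[0,0,0],[0,0.029,0],0.4]
    - [[0,0,0],[0,0,-0.035],0.4]
    - [[0,0,0],[0,0,-0.035],0.4]
    - [[0,0,0],[0,0,-0.035],0.4]
    - [[0,0,0],[0,0,-0.035],0.4]
    - [[0,0,0],[0,0,-0.035],0.4]
    - [[0,0,0],[0,0,-0.03],0.4]
    - [[0,0,0],[0,0,0],0.4]

```text
time_s: 26.65
tool_pos: [0.5743, 0.0028, 0.135]
eef_rot: [-0.003, 0.73, 0.684, -0.003]
ft_force: [-1.1, -0.5, -1.3]
finger_gap: 0.0342
grip_force: 0.0
```

```bash
python3 p.py; python3 w.py w17 vial carrier carrier_tab
```

```text
tool [0.5743 0.0028 0.135 ] press frame of tab -0.10484918043343533 -0.00123764536746623 yaw-90 -3.747630799638941 tgt -3.76 F [-1.0976 -0.5113 -1.3487] M [-0.0202  0.0091  0.0168] gap 0.034223229311132454 0.0
[0.5758 0.0032 0.1383] 0.10594590505247133
vial [432.2 189.3] 0.65 [ 0.6842 -0.0069  0.    ]
  box [447.7 200.9  41.4  40.8] 0.93
carrier [434.1 184. ] 0.77 [ 0.6859 -0.0016  0.    ]
carrier_tab [327.1 204.8] 0.65 [ 0.5792 -0.      0.053 ]
```

Emit:
apply_moves:
  motion:
    - [[0,0,0],[0.002,0.001,-0.02],0.4]
    - [[0,0,0],[0,0,-0.025],0.4]
    - [[0,0,0],[0,0,-0.025],0.4]
    - [[0,0,0],[0,0,-0.02],0.4]
    - [[0,0,0],[0,0,0],0.4]
    - [[0,0,0],[0,0,0],0.4]

```text
time_s: 27.4
tool_pos: [0.5798, 0.0038, 0.0514]
eef_rot: [0.0, 0.73, 0.683, 0.0]
ft_force: [0.6, -0.0, 0.4]
finger_gap: 0.0342
grip_force: 0.0
```

```bash
python3 p.py
```

```text
tool [0.5798 0.0038 0.0514] press frame of tab -0.09945168509459956 5.720241629952972e-05 yaw-90 -3.7800883500854496 tgt -3.76 F [ 0.6087 -0.0075  0.4218] M [ 0.0762 -0.0135 -0.0224] gap 0.034167366627636205 0.0
```

Emit:
apply_moves:
  motion:
    - [[0,0,0],[0,0,-0.01],0.4]
    - [[0,0,0],[0,0,-0.008],0.4]
    - [[0,0,0],[0,0,0],0.3]
    - [[0,0,0],[0,0,0],0.2]
    - [[0,0,0],[0,0,0],0.05]
    - [[0,0,0],[0,0,0],0.05]
    - [[0,0,0],[0,0,0],0.05]
    - [[0,0,0],[0,0,0],0.05]
    - [[0,0,0],[0,0,0],0.05]
  force: 70

```text
time_s: 28.15
tool_pos: [0.5795, 0.0037, 0.0328]
eef_rot: [0.0, 0.73, 0.683, 0.0]
ft_force: [-2.5, -0.0, 6.9]
finger_gap: 0.0091
grip_force: 69.2
```

Emit:
apply_moves:
  motion:
    - [[0,0,0],[-0.002,0.0001,0],0.05]
    - [[0,0,0],[-0.004,0.0003,0],0.05]
    - [[0,0,0],[-0.006,0.0004,0],0.05]
    - [[0,0,0],[-0.007,0.0005,0],0.05]
    - [[0,0,0],[-0.007,0.0005,0],0.05]
    - [[0,0,0],[-0.007,0.0005,0],0.05]
    - [[0,0,0],[-0.006,0.0004,0],0.05]
    - [[0,0,0],[-0.004,0.0003,0],0.05]
    - [[0,0,0],[-0.002,0.0001,0],0.05]
    - [[0,0,0],[0,0,0],0.05]

```text
time_s: 28.98
tool_pos: [0.5337, 0.0067, 0.0324]
eef_rot: [-0.0, 0.73, 0.683, -0.0]
ft_force: [-2.5, 0.0, 12.7]
finger_gap: 0.0091
grip_force: 70.1
```

```bash
python3 p.py; python3 w.py w18 vial carrier carrier_tab
```

```text
tool [0.5337 0.0067 0.0324] press frame of tab -0.1456027482546138 -1.0328026079702832e-05 yaw-90 -3.7734962532943825 tgt -3.76 F [-2.5354  0.0218 12.6604] M [ 0.0244 -0.1611  0.035 ] gap 0.009090335107564802 70.10246515274048
[0.5337 0.0068 0.0324] 0.007920188673169848
vial [488.5 236.2] 0.77 [ 0.6448 -0.0098  0.    ]
  box [546.1 280.4 137.6 115.1] 0.59
carrier [482.  227.8] 0.92 [ 0.6398 -0.0035  0.    ]
carrier [539.9 222.5] 0.46 [ 0.6796 -0.0027  0.    ]
carrier_tab [318.1 273.3] 0.87 [0.5326 0.002  0.053 ]
```

Emit:
apply_moves:
  motion:
    - [[0,0,0],[-0.002,0.0001,0.0008],0.05]
    - [[0,0,0],[-0.005,0.0003,0],0.05]
    - [[0,0,0],[-0.007,0.0005,0],0.05]
    - [[0,0,0],[-0.008,0.0005,0],0.05]
    - [[0,0,0],[-0.008,0.0005,0],0.05]
    - [[0,0,0],[-0.008,0.0005,0.001],0.05]
    - [[0,0,0],[-0.008,0.0005,0.002],0.05]
    - [[0,0,0],[-0.009,0.0006,0.002],0.05]
    - [[0,0,0],[-0.01,0.0006,0.002],0.05]
    - [[0,0,0],[-0.01,0.0006,0.001],0.05]
    - [[0,0,0],[-0.01,0.0006,0],0.05]
    - [[0,0,0],[-0.008,0.0005,0],0.05]

```text
time_s: 30.23
tool_pos: [0.44, 0.0125, 0.0411]
eef_rot: [-0.0, 0.73, 0.683, -0.0]
ft_force: [-0.2, 0.2, -3.8]
finger_gap: 0.0091
grip_force: 68.2
```

Emit:
apply_moves:
  motion:
    - [[0,0,0],[-0.006,0.0004,0],0.05]
    - [[0,0,0],[-0.004,0.0003,0],0.05]
    - [[0,0,0],[-0.002,0,0],0.05]
    - [[0,0,0],[0,0,0],0.05]

```text
time_s: 30.57
tool_pos: [0.4291, 0.0132, 0.0411]
eef_rot: [-0.0, 0.73, 0.683, -0.0]
ft_force: [-0.1, 0.1, -3.5]
finger_gap: 0.0089
grip_force: 68.1
```

```bash
python3 p.py; python3 w.py w19 vial carrier carrier_tab guide_mouth
```

```text
tool [0.4291 0.0132 0.0411] press frame of tab -0.2503934440983722 -0.0004174680312583552 yaw-90 -3.776968254194358 tgt -3.76 F [-0.0861  0.1246 -3.4847] M [ 0.0379  0.1905 -0.0047] gap 0.008896414995475102 68.13621282577515
[0.4295 0.0132 0.0411] 0.011092212179643715
vial [488.8 235.9] 0.58 [ 0.5458 -0.0073  0.    ]
  box [545.8 276.6 131.6 111.4] 0.69
carrier [481.  226.1] 0.7 [0.5395 0.0005 0.    ]
carrier_tab [319.1 273.1] 0.85 [0.4281 0.0035 0.053 ]
guide_mouth [560.8 222.2] 0.65 [0.5889 0.0034 0.01  ]
```

Emit:
apply_moves:
  motion:
    - [[0,0,0],[0,0,-0.004],0.05]
    - [[0,0,0],[0,0,-0.005],0.05]
    - [[0,0,0],[0,0,-0.004],0.05]
    - [[0,0,0],[0,0,-0.003],0.05]
    - [[0,0,0],[0,0,-0.0015],0.05]
    - [[0,0,0],[0,0,0],0.05]

```text
time_s: 31.37
tool_pos: [0.4291, 0.0133, 0.0232]
eef_rot: [-0.0, 0.73, 0.683, -0.0]
ft_force: [0.3, -0.5, -2.4]
finger_gap: 0.0088
grip_force: 68.2
```

```bash
python3 p.py
```

```text
tool [0.4291 0.0133 0.0232] press frame of tab -0.2504389473176364 -0.0002968734516164976 yaw-90 -3.7698606955254093 tgt -3.76 F [ 0.2837 -0.4924 -2.401 ] M [-0.0623  0.1935 -0.0182] gap 0.008843161512513877 68.17245125770569
```

Emit:
apply_moves:
  motion:
    - [[0,0,0],[0,0,-0.001],0.05]
    - [[0,0,0],[0,0,-0.0007],0.05]
    - [[0,0,0],[0,0,0],0.05]

```text
time_s: 31.62
tool_pos: [0.4293, 0.0133, 0.0227]
eef_rot: [0.001, 0.73, 0.684, -0.0]
ft_force: [-11.2, -0.2, 32.9]
finger_gap: 0.0087
grip_force: 73.5
```

On the bench. I'll ease the pressure, release gently and withdraw upward.

Emit:
apply_moves:
  motion:
    - [[0,0,0],[0,0,0.001],0.05]
    - [[0,0,0],[0,0,0],0.05]
    - [[0,0,0],[0,0,0],0.15]
    - [[0,0,0],[0,0,0],0.3]
    - [[0,0,0],[0,0,0],0.3]
    - [[0,0,0],[0,0,0.01],0.3]
    - [[0,0,0],[0,0,0.025],0.3]
    - [[0,0,0],[0,0,0.03],0.3]
    - [[0,0,0],[0,0,0.03],0.3]
    - [[0,0,0],[0,0,0.03],0.3]
    - [[0,0,0],[0,0,0.02],0.3]
    - [[0,0,0],[0,0,0],0.3]

```text
time_s: 32.62
tool_pos: [0.4309, 0.0135, 0.1719]
eef_rot: [0.002, 0.73, 0.683, 0.001]
ft_force: [0.0, -1.3, 0.4]
finger_gap: 0.0255
grip_force: 0.0
```

```bash
python3 p.py; python3 w.py w20 vial carrier carrier_tab carrier_nest; python3 - <<'E'
from h import *
for n in('top','scene'):
    c=cam(n)
    for l in ('lever_grip','beaker','bottle'): print(n,l,[(np.round(d['location'],1).tolist(),round(d['confidence'],2)) for d in landmark_of(n,l)])
E
```

```text
tool [0.4309 0.0135 0.1719] press frame of tab -0.24864606617907706 -6.343068540713439e-05 yaw-90 -3.767659669643521 tgt -3.76 F [ 0.0193 -1.307   0.3931] M [ 0.0524 -0.0258  0.048 ] gap 0.02551464738751532 0.0
[0.4302 0.0131 0.17  ] 0.09080270734877437
vial [411.4 181.5] 0.87 [0.5336 0.0033 0.    ]
  box [424.1 191.1  44.   36.5] 0.68
carrier [409.4 178.4] 0.59 [0.5313 0.007  0.    ]
carrier_tab [318.5 190.9] 0.77 [0.43  0.013 0.053]
carrier_nest [413.5 184.2] 0.57 [0.5276 0.0067 0.026 ]
top lever_grip [([362.5, 192.4], 0.69)]
top beaker [([313.7, 176.6], 0.68), ([372.9, 221.3], 0.48)]
top bottle [([217.8, 251.5], 0.61)]
scene lever_grip [([356.7, 202.6], 0.96)]
scene beaker [([341.9, 293.4], 0.58), ([274.9, 241.8], 0.21)]
scene bottle [([242.5, 192.4], 0.9)]
```

View pics/w20.png

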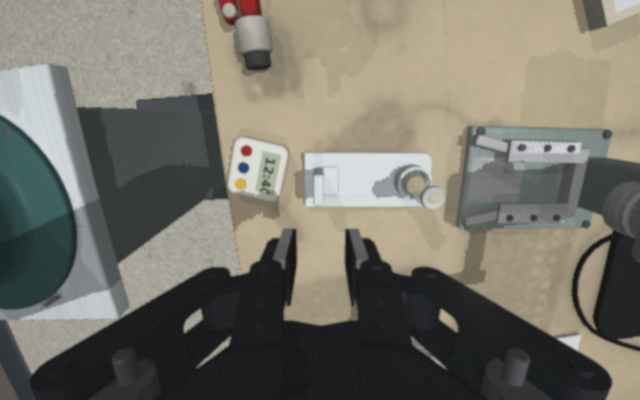

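The last view shows the carrier flat on the bench at (368,180), clear of the press front edge at column 460. The vial stands in the nest (413,184), and nothing touches the gripper. The lever, beaker and bottle are at their places.

```bash
python3 -c "
from bench import *
print(job_done())"
```

```text
the job is handed in; nothing more can be done
None
```

I crimped the vial and set the carrier with it flat on the bench, clear of the press. The lever sprang back up, the beaker and bottle still appear in place, and I handed the job in at about 33 s without seeing a verdict.

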